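Seasonings onto their dishes by colour

ROBOT

A 6-joint arm with a two-finger parallel gripper is mounted at the origin on a cart in front of the work surface, level with it; the furniture and walls round the work are solid. World frame = base frame: x ahead of the robot, y to its left, z up, the work surface at z = 0. Lengths are in mm, angles in rad, forces in N, time in s.
With the tool pointing down it reaches from about 425 to 925 mm from the base axis. Payload 12.5 kg.
Tool frame: the origin (TCP) lies midway between the tips of the shut fingers; the grasp point (between the pads) lies arm.grip_point_offset behind it (arm.grip_point_offset is the distance from the TCP to the grasp point, in mm); z points along the fingers, y is the line along which they close (so a half turn about z gives the same grasp; the last joint's range is limited). The gripper opens to 85 mm and grips with 20 to 120 N. Pads are 22 mm wide; open, the fingers measure 114 mm over their backs; the gripper's body (76 mm by 85 mm) begins 54 mm behind the grasp point. The pads swing forward as they close: fully open they stand 13 mm farther back than shut.
Start: joints at [-1.306, 0.491, 1.559, -0, 1.092, -0.106], TCP at [226.499, -582.532, 231.327] pointing down, gripper open.
Joint ranges: [-3.1, 3.1], [-0.84, 2.19], [0.05, 2.79], [-1.13, 4.28], [0.06, 2.93], [-2.69, 2.69]. Speed limits (rad/s): [2.22, 2.22, 2.79, 3.14, 3.14, 3.14].

INTERFACE

Orientations are given as a unit quaternion [w, x, y, z].
In Python, from plant import arm gives the robot as it stands.
- The arm moves only by the tool move_arm, never from a script. Its argument "moves" is a list of rows, each a list of 6 numbers: the shift along the tool's x, y, z in m, then the turn, a rotation vector about the tool's x, y, z in rad. A call has 1 to 12 rows; each row is the pose to reach, as a shift and turn from the pose commanded when the call began, along the tool's axes at that moment; what a row does not reach only later rows make up. A row lasts 1/12 s, in which the tool goes at most 41.7 mm and 7.16 degrees, less where a joint would pass 70% of its speed; a pose out of reach is approached as far as the arm can. A call with a gripper value outside its range is refused whole. "jaw" is the opening, from -1 (shut) to 1 (fully open), set as the call begins (left out, the last holds). The fingers move at their own pace and stop on an object; "force" is the grip in N (left out, the last holds). Time passes only in rows, so rows that repeat a pose let the fingers close. It gives the time, the measured TCP pose, the force, the opening and the grip force at its end, in the units of the state.
- arm.sense(): the state, without advancing time (a new reading comes with each control period).
- arm.get_image(name): name is "scene" or "top" or "wrist"; returns (picture, depth): 400x640x3 uint8, red, green, blue; 400x640 float32, mm along the optical axis (not along the pixel's ray), 0 where there is no reading.
- arm.camera_model(name): a dict with "fx", "fy", "cx", "cy" (pixels), "origin" and "orientation" of the camera in the world. Camera axes: x right, y up, looking along -z (the intrinsics and any distortion apply to the point x, -y, -z); pixel columns grow to the right and rows downward; lengths in mm; the calibration is good to about 2 mm. A picture is of the moment at which its call begins: read the wrist's pose just before it. camera_model takes no time and is no camera call; for the wrist camera it gives the pose at the moment of the call.
- arm.hand_in(): hands the job in; it is judged then, once.
The state is a dict: "time": time; "joint_positions": joint angles; "dq": joint speeds; "joint_efforts": joint torques, N m; "ee_pos": TCP position; "tcp_rot": TCP orientation; "contact_force": force on the tool from outside, world axes, zero at the start; "moment": the same for the moment, N m; "opening": finger opening in mm; "gripper_force": force on a finger pad.
Only numpy, scipy, OpenCV 4.12 (cv2) and the standard library are available. Lean on these libraries where they do the work, as an engineer would, in place of code of your own. Each camera call takes 0.05 s, during which the arm holds its last target. There are 200 camera calls.

TASK

Pick out the four seasonings and stand each one upright in the middle of its own dish: the pepper mill on the brown dish, the salt shaker on the white, the green-capped spice jar on the green and the mustard jar on the yellow. Set them down without dropping or knocking any over, and leave the two food tins where they are.

Things in the scene. Friction and masses are not known exactly. Their poses are not given: they have to be found in the camera images.
- pepper_mill: Turned dark-brown wooden pepper mill, 170 mm tall: body up to 58 mm across (z 0 to 122), rounded head 48 mm across (z 123 to 159) with a small metal knob on top. Its head does not turn; it can be gripped by the head at z about 145 mm. About 0.18 kg. Origin: centre of its underside, z up. Stands loose and upright on the worktop; round about z, so any yaw of the fingers will do.
- salt_shaker: Small clear glass salt shaker with white salt and a grey perforated cap, 90 mm tall: body 43 mm across (z 0 to 70), cap 34 mm across. Can be gripped by the body at z about 55 mm. About 0.1 kg. Origin: centre of its underside, z up. Stands loose and upright on the worktop; round about z, so any yaw of the fingers will do.
- spice_jar: Slim glass spice jar with a dark green screw cap and a white, red and green label, 106 mm tall, 45 mm across. Can be gripped at z about 75 mm. About 0.11 kg. Origin: centre of its underside, z up. Stands loose and upright on the worktop; round about z, so any yaw of the fingers will do.
- mustard_jar: Stout glass jar of pale yellow mustard with a silver-grey lid and a black label, 88 mm tall: glass 68 mm across (z 0 to 77), lid 63 mm across (z 77 to 88). Can be gripped by the glass at z about 55 mm. About 0.27 kg. Origin: centre of its underside, z up. Stands loose and upright on the worktop; round about z, so any yaw of the fingers will do.
- brown_dish: Brown dish, round and shallow, fixed to the worktop: 108 mm across and 9 mm high at the rim, 96 mm across at the foot; flat floor about 90 mm across, 5 mm above the worktop. Origin: centre of its underside, z up. Empty at the start.
- white_dish: White dish, round and shallow, fixed to the worktop: 108 mm across and 9 mm high at the rim, 96 mm across at the foot; flat floor about 90 mm across, 5 mm above the worktop. Origin: centre of its underside, z up. Empty at the start.
- green_dish: Green dish, round and shallow, fixed to the worktop: 108 mm across and 9 mm high at the rim, 96 mm across at the foot; flat floor about 90 mm across, 5 mm above the worktop. Origin: centre of its underside, z up. Empty at the start.
- yellow_dish: Yellow dish, round and shallow, fixed to the worktop: 108 mm across and 9 mm high at the rim, 96 mm across at the foot; flat floor about 90 mm across, 5 mm above the worktop. Origin: centre of its underside, z up. Empty at the start.
- small_tin: Food tin with white and red label and a silver lid, 57 mm across, 72 mm tall; a bystander, to be left alone. Origin: centre of its underside, z up. Stands loose and upright on the worktop. (All ten listed things stand within x 0.41 to 0.60; kettle, mug and other kitchen things stand behind x 0.67, and wall units hang above them from z 0.4 up.)
- wide_tin: Low food tin with turquoise label and a silver lid, 75 mm across, 58 mm tall; a bystander, to be left alone. Origin: centre of its underside, z up. Stands loose and upright on the worktop.
Not all that is in view belongs to the job. Leave any purple look-alike of the mustard_jar alone. Of the things that look like the pepper_mill, the smaller one is meant.

How it is judged:
By the outcome, as a careful person would: the job done as asked, in the order asked, and still so for the second after the job is handed in, with the robot touching nothing.
It also fails if it takes over 131 s, if anything falls off the work surface, if the arm or the gripper's body presses on something with over 40 N, if the wrist force passes 120 N, or if a joint passes its speed limit or range.

## Working session

There is one attempt and no reset: what is moved stays moved. The work goes in short steps, Python scripts to look and compute and a tool call to move; the robot and the scene stay as the last step left them, time stands still between calls to the robot, and variables do not carry over. Pictures are saved under pics/ and viewed, at most 14 in all, crops included, and the job is handed in when it is done.

Besides the shell and the picture viewer there is one more tool, called after ">>>" as a command line: name --pt "numbers of a row" for each row, then --argument value for the rest. move_arm: Moves the arm, as the interface text tells. Its arguments: {"type":"object","properties":{"moves":{"type":"array","items":{"type":"array","items":{"type":"number"}}},"jaw":{"type":"number"},"force":{"type":"number"}},"required":["moves"]}

```bash
mkdir -p pics; ls
python3 - <<'E'
from plant import arm
import cv2,json
s=arm.sense();print(s['time'],s['ee_pos'],s['tcp_rot'],s['opening'],arm.grip_point_offset)
for n in("scene","top"):
    p,d=arm.get_image(n);cv2.imwrite(f'pics/{n}0.png',p[:,:,::-1]);
    import numpy as np;np.save(f'pics/{n}0.npy',d)
    print(n,arm.camera_model(n))
E
```

```text
pics
0.0 [ 226.45604244 -582.28522417  230.7193809 ] [-5.64116357e-04  9.82861839e-01  1.84342848e-01 -3.92049770e-05] 85.35470112191271 18.700000000000003
scene {'fx': 478.758667819857, 'fy': 478.758667819857, 'cx': 316.79465608658916, 'cy': 194.38663586900125, 'origin': array([-188.07662395,  673.09405888,  892.20082124]), 'orientation': array([-0.35153887, -0.16464865,  0.37685318,  0.84100709])}
top {'fx': 413.9722489234152, 'fy': 413.9722489234152, 'cx': 323.7771947120672, 'cy': 203.39365786085742, 'origin': array([ 432.30523315,   33.23023289, 1234.00842449]), 'orientation': array([-0.70074558, -0.025862  ,  0.02891448,  0.71235577])}
```

View pics/top0.png

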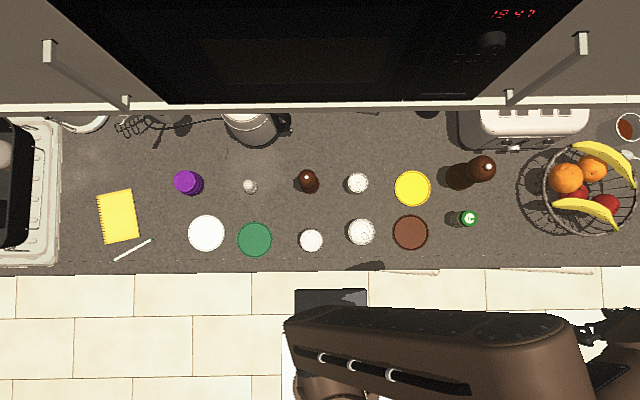

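View pics/scene0.png

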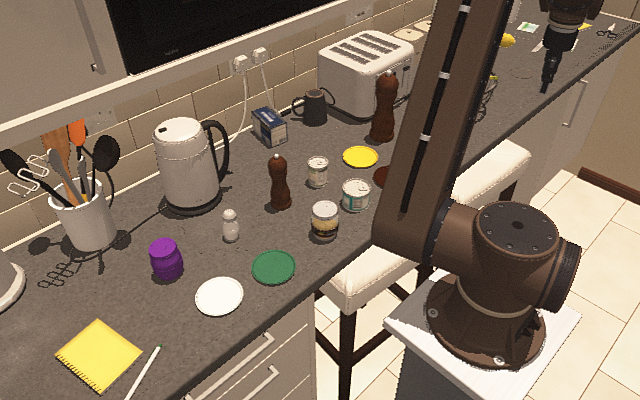

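The top view shows:
- **Seasonings:** salt (250,186), the smaller mill (308,181), mustard (311,240), spice jar (468,219).
- **Left alone:** tins (357,183) and (361,232), the big mill (482,168), the purple jar (188,183).
- **Dishes:** white (206,233), green (254,239), brown (411,232), yellow (412,188).

The scene view agrees, but the arm hides the spice jar and part of the brown dish.

```bash
cat > h.py <<'E'
import numpy as np,cv2
from scipy.spatial.transform import Rotation as R
def rot(q): return R.from_quat(np.asarray(q)[[1,2,3,0]]).as_matrix()
def rays(m,uv):
    uv=np.atleast_2d(uv).astype(float)
    d=np.c_[(uv[:,0]-m['cx'])/m['fx'],-(uv[:,1]-m['cy'])/m['fy'],-np.ones(len(uv))]
    return d@rot(m['orientation']).T
def plane(m,uv,z):
    d=rays(m,uv);o=m['origin'];return o+d*((z-o[2])/d[:,2])[:,None]
def cloud(m,D):
    v,u=np.mgrid[:D.shape[0],:D.shape[1]]
    P=m['origin']+rays(m,np.c_[u.ravel(),v.ravel()])*D.reshape(-1,1)
    P[D.ravel()<=0]=np.nan;return P.reshape(*D.shape,3)
def cross(m1,a,m2,b):
    d1,d2=rays(m1,a)[0],rays(m2,b)[0]
    t=np.linalg.lstsq(np.c_[d1,-d2],m2['origin']-m1['origin'],rcond=None)[0]
    p,q=m1['origin']+t[0]*d1,m2['origin']+t[1]*d2
    return (p+q)/2,np.linalg.norm(p-q)
def tops(P,zmin=25,box=(380,640,-600,500)):
    ok=(P[...,2]>zmin)&(P[...,2]<330)&(P[...,0]>box[0])&(P[...,0]<box[1])&(P[...,1]>box[2])&(P[...,1]<box[3])
    n,L,st,_=cv2.connectedComponentsWithStats(ok.astype('u1'),connectivity=4)
    for i in range(1,n):
        if st[i,4]<25: continue
        Q=P[L==i];zt=np.percentile(Q[:,2],95);T=Q[Q[:,2]>zt-7]
        uv=np.argwhere((L==i)&(P[...,2]>zt-7))[:,::-1]
        yield zt,(T[:,:2].min(0)+T[:,:2].max(0))/2,np.ptp(T[:,:2],axis=0),uv.mean(0),len(T)
def dishes(img,box=None):
    hsv=cv2.cvtColor(img,cv2.COLOR_RGB2HSV)
    rng={'brown':((3,100,40),(14,255,150)),'white':((0,0,190),(180,40,255)),'green':((65,100,50),(90,255,170)),'yellow':((22,150,150),(33,255,255))}
    for k,(a,b) in rng.items():
        M=cv2.inRange(hsv,a,b)
        C,_=cv2.findContours(M,cv2.RETR_EXTERNAL,cv2.CHAIN_APPROX_NONE)
        for c in C:
            if len(c)>20 and cv2.contourArea(c)>400:
                c=cv2.convexHull(c);e=cv2.fitEllipse(c)
                if cv2.contourArea(c)>.93*np.pi*e[1][0]*e[1][1]/4: yield k,e
E
python3 - <<'E'
from plant import arm
from h import *
np.set_printoptions(precision=1,suppress=True)
M={n:arm.camera_model(n) for n in('top','scene')}
for n in M:
    P=cloud(M[n],np.load(f'pics/{n}0.npy'))
    print(n,'counter z',np.nanmedian(P[205:215,270:300,2]) if n=='top' else np.nanmedian(P[240:250,195:215,2]))
    for t in tops(P,box=(380,640,-600,500) if n=='top' else (380,640,-200,500)): print(*t)
    im=cv2.imread(f'pics/{n}0.png')[:,:,::-1].copy()
    for k,e in dishes(im):
        p=plane(M[n],e[0],9)[0]; u,v=map(int,e[0]); print(k,np.array(e[0]),np.array(e[1]),p,'depthz',np.nanmedian(P[v-3:v+4,u-3:u+4,2]))
E
```

```text
top counter z -1.1332616584331845
216.97846458244612 [ 596.3 -375.9] [45.9 46.4] [485.2 167. ] 261
120.60748956796007 [ 546.1 -582.5] [164.6  34.9] [548.8 194.4] 147
162.74008397393965 [586.1  73.4] [26.8 26.4] [305.9 177. ] 69
132.83546372639904 [ 579.5 -596.9] [22.1  5.3] [555.7 175.6] 17
89.91253677133975 [590.4 416.9] [56.9 61.6] [183.9 181. ] 367
72.47876852028558 [580.6 -69.1] [55.  54.4] [357.3 182.5] 274
88.47594064203473 [578.1 241.3] [30.9 28.1] [247.2 184.3] 85
107.21990088901165 [ 473.5 -367.9] [44.  45.3] [468.6 218.1] 215
57.37058630821932 [442.  -76.9] [71.2 73.8] [360.8 231.4] 512
89.86452627419061 [419.3  65.8] [58.2 58.2] [310.5 240.2] 381
brown [410.2 232.1] [35.7 36.4] [ 438.1 -226.9    9. ] depthz 4.22660699913331
white [361.1 231.3] [25.4 26.1] [442.9 -81.7   9. ] depthz 53.78650319501139
white [205.7 232.8] [35.7 36.8] [446.1 376.7   9. ] depthz 4.048487467155837
green [254.2 239.2] [34.7 35.5] [424.8 234.    9. ] depthz 3.666300872859665
yellow [412.1 188.1] [35.4 35.9] [ 568.9 -236.7    9. ] depthz 3.9269751892950353
scene counter z 0.8777434811734679
158.06869519031216 [583.2  75.1] [36.4 36.8] [276.6 159.8] 120
72.46470740997773 [581.6 -66.4] [61.7 58.3] [317.1 162.8] 230
57.89221928783355 [443.1 -75.7] [75.  79.6] [355.9 187.8] 441
89.78315882135207 [419.6  68.2] [64.1 63.2] [324.1 209.3] 374
88.83652724496221 [578.7 243.2] [29.2 28.6] [228.  212.8] 77
89.91085656895736 [590.7 418.9] [62.9 62.3] [161.6 247.9] 467
white [218.7 295.8] [37.3 48.6] [444.7 379.1   9. ] depthz 5.378472205498895
white [177.5 129.1] [23.4 43.9] [1096.9   79.2    9. ] depthz 239.56944526668406
yellow [359.7 156.1] [20.7 34. ] [ 568.9 -235.     9. ] depthz 4.827045465708011
```

>>> move_arm --jaw 1 --force 40 --pt "0.01 -0.008 0 0 0 0.012" --pt "0.03 -0.025 0 0 0 0.039" --pt "0.055 -0.046 0 0 0 0.071" --pt "0.084 -0.071 0 0 0 0.109" --pt "0.113 -0.095 0 0 0 0.146" --pt "0.142 -0.12 0 0 0 0.183" --pt "0.171 -0.144 0 0 0 0.221" --pt "0.2 -0.169 0 0 0 0.258" --pt "0.229 -0.193 0 0 0 0.296" --pt "0.253 -0.213 0 0 0 0.33" --pt "0.273 -0.23 0 0 0 0.355" --pt "0.286 -0.241 0 0 0 0.371"

```text
time: 1.1
ee_pos: [406.4, -252.0, 231.2]
tcp_rot: [-0.0, 1.0, -0.0, -0.0]
contact_force: [0.5, -0.2, 1.1]
opening: 85.2
gripper_force: 0.0
```

>>> move_arm --pt "0.005 -0.01 0 0 0 0" --pt "0.018 -0.033 0 0 0 0" --pt "0.034 -0.062 0 0 0 0" --pt "0.052 -0.095 0 0 0 0" --pt "0.07 -0.127 0 0 0 0" --pt "0.088 -0.16 0 0 0 0" --pt "0.106 -0.193 0 0 0 0" --pt "0.124 -0.225 0 0 0 0" --pt "0.141 -0.258 0 0 0 0" --pt "0.158 -0.287 -0.01 0 0 0" --pt "0.17 -0.31 -0.01 0 0 0" --pt "0.179 -0.326 -0.01 0 0 0"

```text
time: 2.1
ee_pos: [585.8, 73.6, 241.3]
tcp_rot: [-0.0, 1.0, 0.001, 0.0]
contact_force: [0.3, -0.9, 0.5]
opening: 85.2
gripper_force: 0.0
```

```bash
cat > w.py <<'E'
import sys
from plant import arm
from h import *
np.set_printoptions(precision=1,suppress=True)
s=arm.sense();m=arm.camera_model('wrist');p,d=arm.get_image('wrist')
cv2.imwrite(f'pics/{sys.argv[1]}.png',p[:,:,::-1])
print(s['time'],s['ee_pos'],s['opening'],s['contact_force'],m['origin'],rot(m['orientation'])[:,2])
P=cloud(m,d)
for t in tops(P,box=(350,660,-650,550)): print(*t)
for k,e in dishes(p): print(k,np.array(e[0]),np.array(e[1]),plane(m,e[0],9)[0])
E
python3 w.py w1
```

```text
2.1 [585.8  73.6 241.3] 85.1551740796921 [ 0.3 -0.9  0.5] [670.9  74.2 385. ] [0.3 0.  0.9]
65.53755208244769 [586.2 393.3] [50.2 22.2] [  5.3 176.9] 493
166.28646749157858 [587.1  73.5] [24.4 23.5] [318.8 210.3] 420
72.86836483034529 [582.8 -67.4] [56.6 57.3] [460.7 182.1] 2618
89.70088440503037 [580.2 240.7] [30.1 29.2] [142.4 188.1] 740
325.1400204099441 [598.4  74.2] [ 13.6 146.7] [317.2 387.1] 9083
90.02493657930586 [421.4  66.5] [62.3 62. ] [324.1 326.6] 2212
brown [547.  274.2] [67.3 87.5] [ 442.  -226.3    9. ]
white [ 82.5 268.7] [67.4 89. ] [448.8 378.9   9. ]
yellow [581.2 176.8] [ 79.2 102.9] [ 573.2 -236.3    9. ]
```

View pics/w1.png

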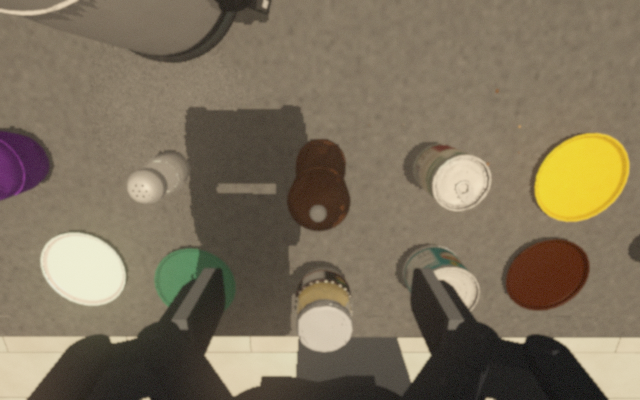

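The wrist view puts the mill head at (319,210), between the fingers, with its centre at x 586, y 73.6. That matches the overhead estimate, so I'll descend.

>>> move_arm --pt "0 0 0.005 0 0 0" --pt "0 0 0.015 0 0 0" --pt "0 0 0.028 0 0 0" --pt "0 0 0.042 0 0 0" --pt "0 0 0.056 0 0 0" --pt "0 0 0.07 0 0 0" --pt "0 0 0.083 0 0 0" --pt "0 0 0.095 0 0 0" --pt "0 0 0.105 0 0 0" --pt "0 0 0.112 0 0 0" --pt "0 0 0.117 0 0 0" --pt "0 0 0.117 0 0 0"

```text
time: 3.15
ee_pos: [584.3, 71.2, 123.3]
tcp_rot: [0.0, 1.0, -0.0, -0.001]
contact_force: [0.1, 1.1, -0.2]
opening: 85.4
gripper_force: 0.0
```

>>> move_arm --jaw -1 --pt "0 0 0 0 0 0" --pt "0 0 0 0 0 0" --pt "0 0 0 0 0 0" --pt "0 0 0 0 0 0" --pt "0 0 0 0 0 0" --pt "0 0 0 0 0 0" --pt "0 0 0 0 0 0" --pt "0 0 0 0 0 0" --pt "0 0 0 0 0 0" --pt "0 0 0 0 0 0"

```text
time: 3.98
ee_pos: [585.3, 71.8, 125.2]
tcp_rot: [0.0, 1.0, -0.0, 0.001]
contact_force: [0.3, -0.5, 6.2]
opening: 45.7
gripper_force: 40.9
```

>>> move_arm --pt "0 0 -0.003 0 0 0" --pt "0 0 -0.01 0 0 0" --pt "0 0 -0.02 0 0 0" --pt "0 0 -0.032 0 0 0" --pt "0 0 -0.045 0 0 0" --pt "0 0 -0.058 0 0 0" --pt "0 0 -0.071 0 0 0" --pt "0 0 -0.084 0 0 0" --pt "0 0 -0.096 0 0 0" --pt "0 0 -0.105 0 0 0" --pt "0 0 -0.11 0 0 0" --pt "0 0 -0.11 0 0 0"

```text
time: 4.98
ee_pos: [585.0, 71.7, 235.6]
tcp_rot: [0.0, 1.0, -0.0, 0.001]
contact_force: [0.6, -0.4, -2.2]
opening: 45.7
gripper_force: 41.4
```

>>> move_arm --pt "-0.004 0.008 0 0 0 0" --pt "-0.012 0.024 0 0 0 0" --pt "-0.024 0.048 0 0 0 0" --pt "-0.037 0.077 0 0 0 0" --pt "-0.052 0.107 0 0 0 0" --pt "-0.068 0.139 0 0 0 0" --pt "-0.084 0.172 0 0 0 0" --pt "-0.1 0.205 0 0 0 0" --pt "-0.116 0.238 0 0 0 0" --pt "-0.13 0.268 0 0 0 0" --pt "-0.14 0.288 0 0 0 0" --pt "-0.145 0.298 0 0 0 0"

```text
time: 5.98
ee_pos: [437.9, -228.5, 233.6]
tcp_rot: [-0.0, 1.0, -0.001, -0.001]
contact_force: [-0.3, -0.4, -2.4]
opening: 45.4
gripper_force: 41.5
```

```bash
python3 w.py w2
```

```text
5.9833 [ 437.9 -228.5  233.6] 45.435287628425854 [-0.3 -0.4 -2.4] [ 523.2 -228.3  377.2] [ 0.3 -0.   0.9]
72.78413724464848 [572.8 -67.8] [37.7 57.8] [123.7  21.5] 3038
166.39582871190882 [ 567.5 -373.8] [ 6.3 28.7] [575.9   3.1] 410
107.69050688415037 [ 475.1 -367.9] [44.7 45.6] [485.8 148. ] 2448
58.78223931175681 [443.5 -76.2] [74.8 75.5] [165.3 171.3] 4481
89.88714809273705 [421.1  55.1] [62.  41.9] [ 17.1 205.4] 2057
315.63336953376313 [ 449.6 -228.3] [ 16.3 126.5] [317.3 384.7] 9493
```

View pics/w2.png

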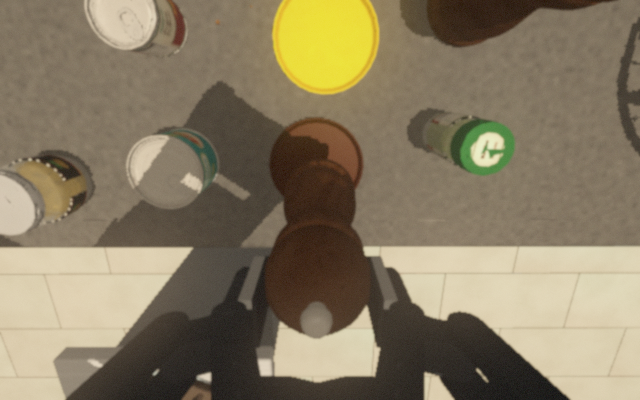

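The mill hangs upright at column 317, in line with the brown dish centre. I'll lower it.

>>> move_arm --pt "0.001 0 0.004 0 0 0" --pt "0.002 -0.001 0.012 0 0 0" --pt "0.002 -0.001 0.022 0 0 0" --pt "0.002 -0.001 0.034 0 0 0" --pt "0.002 -0.001 0.046 0 0 0" --pt "0.002 -0.001 0.058 0 0 0" --pt "0.002 -0.001 0.07 0 0 0" --pt "0.002 -0.001 0.081 0 0 0" --pt "0.002 -0.001 0.09 0 0 0" --pt "0.002 -0.001 0.097 0 0 0" --pt "0.002 -0.001 0.101 0 0 0" --pt "0.002 -0.001 0.102 0 0 0"

```text
time: 7.03
ee_pos: [441.8, -224.8, 131.6]
tcp_rot: [-0.0, 1.0, 0.0, -0.0]
contact_force: [-0.4, 0.2, -2.3]
opening: 45.4
gripper_force: 41.6
```

>>> move_arm --pt "0 0 0.0005 0 0 0" --pt "0 0 0.001 0 0 0" --pt "0 0 0.0015 0 0 0" --pt "0 0 0.002 0 0 0" --pt "0 0 0.002 0 0 0" --pt "0 0 0.002 0 0 0"

```text
time: 7.53
ee_pos: [441.8, -225.4, 130.5]
tcp_rot: [0.0, 1.0, -0.0, 0.0]
contact_force: [0.3, -0.1, -1.7]
opening: 45.8
gripper_force: 41.6
```

>>> move_arm --pt "0 0 0.0003 0 0 0" --pt "0 0 0.0006 0 0 0" --pt "0 0 0.001 0 0 0" --pt "0 0 0.001 0 0 0" --pt "0 0 0.001 0 0 0"

```text
time: 7.95
ee_pos: [442.1, -225.4, 130.2]
tcp_rot: [0.0, 1.0, -0.0, 0.001]
contact_force: [-1.3, 1.5, 9.8]
opening: 45.3
gripper_force: 42.6
```

>>> move_arm --jaw 1 --pt "0 0 -0.0005 0 0 0" --pt "0 0 -0.0005 0 0 0" --pt "0 0 -0.0005 0 0 0" --pt "0 0 -0.0005 0 0 0" --pt "0 0 -0.0005 0 0 0" --pt "0 0 -0.0005 0 0 0" --pt "0 0 -0.0005 0 0 0" --pt "0 0 -0.0005 0 0 0" --pt "0 0 -0.0005 0 0 0"

```text
time: 8.7
ee_pos: [441.7, -225.3, 129.8]
tcp_rot: [0.0, 1.0, -0.0, 0.0]
contact_force: [-0.6, -0.6, 0.7]
opening: 85.2
gripper_force: 0.0
```

>>> move_arm --pt "0 0 -0.003 0 0 0" --pt "0 0 -0.01 0 0 0" --pt "0 0 -0.02 0 0 0" --pt "0 0 -0.033 0 0 0" --pt "0 0 -0.046 0 0 0" --pt "0 0 -0.059 0 0 0" --pt "0 0 -0.072 0 0 0" --pt "0 0 -0.085 0 0 0" --pt "0 0 -0.097 0 0 0" --pt "0 0 -0.105 0 0 0" --pt "0 0 -0.11 0 0 0"

```text
time: 9.62
ee_pos: [441.9, -225.3, 241.1]
tcp_rot: [0.0, 1.0, -0.0, 0.001]
contact_force: [0.2, -0.1, 0.4]
opening: 85.3
gripper_force: 0.0
```

```bash
python3 w.py w3
```

```text
9.6167 [ 441.9 -225.3  241.1] 85.34311436126586 [ 0.2 -0.1  0.4] [ 526.9 -224.8  384.9] [0.3 0.  0.9]
72.64310185092603 [575.7 -67.7] [43.5 58.3] [132.6  24.8] 3325
196.24996496694828 [ 567.1 -373.4] [ 5.9 32. ] [608.3   5. ] 659
107.71762171671107 [ 475.1 -367.7] [44.7 45.5] [484. 152.] 2287
58.711374660999354 [443.5 -76.2] [74.6 75.2] [171.8 173.5] 4256
170.89820273655292 [ 444.1 -223. ] [26.8 26.5] [315.9 211.9] 529
90.00309737238888 [421.2  59.3] [61.7 50.5] [ 21.9 205.4] 2602
325.1223460435379 [ 454.3 -225.2] [ 13.5 146.5] [318.1 387.2] 8990
brown [317.8 174.2] [ 91.  111.8] [ 431.9 -225.6    9. ]
```

View pics/w3.png

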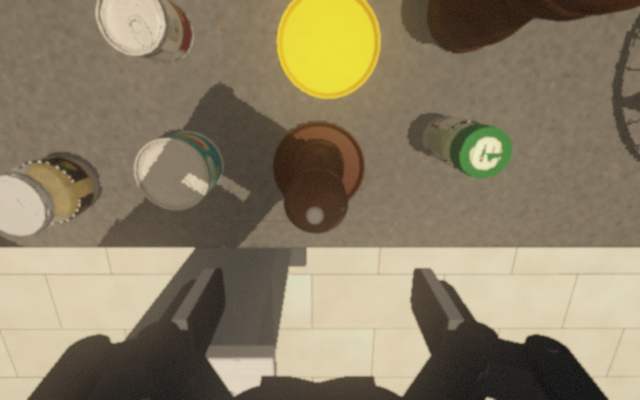

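The mill stands in the brown dish within about 3 mm of its centre. Next is the salt at (579.5, 241.5).

>>> move_arm --pt "0.002 -0.007 0 0 0 0" --pt "0.007 -0.025 0 0 0 0" --pt "0.016 -0.055 0 0 0 0" --pt "0.027 -0.09 0 0 0 0" --pt "0.038 -0.128 0 0 0 0" --pt "0.049 -0.166 0 0 0 0" --pt "0.06 -0.204 0 0 0 0" --pt "0.071 -0.242 0 0 0 0" --pt "0.082 -0.28 0 0 0 0" --pt "0.093 -0.316 0 0 0 0" --pt "0.104 -0.352 0 0 0 0" --pt "0.114 -0.386 0 0 0 0"

```text
time: 10.67
ee_pos: [555.5, 163.4, 238.9]
tcp_rot: [0.0, 1.0, 0.0, -0.001]
contact_force: [0.5, -1.2, -0.5]
opening: 85.7
gripper_force: 0.0
```

>>> move_arm --pt "0.009 -0.031 0.01 0 0 0" --pt "0.017 -0.056 0.025 0 0 0" --pt "0.022 -0.073 0.045 0 0 0" --pt "0.0235 -0.081 0.065 0 0 0" --pt "0.0235 -0.081 0.085 0 0 0" --pt "0.0235 -0.081 0.1 0 0 0" --pt "0.0235 -0.081 0.105 0 0 0" --pt "0.0235 -0.081 0.105 0 0 0"

```text
time: 11.33
ee_pos: [578.4, 241.8, 132.9]
tcp_rot: [0.001, 1.0, -0.0, -0.002]
contact_force: [-1.0, 0.1, 0.5]
opening: 85.5
gripper_force: 0.0
```

```bash
python3 w.py w4
```

```text
11.3333 [578.4 241.8 132.9] 85.45007251295092 [-1.   0.1  0.5] [664.  242.4 276.3] [0.3 0.  0.9]
90.00561361404075 [592.5 413.6] [61.7 57.1] [ 39.6 209.4] 7021
89.79076162681969 [580.9 241.5] [29.8 29.9] [318.2 225.6] 1572
216.7975462361659 [591.3 242.2] [ 13.  146.7] [318.  387.1] 9045
48.08073115573199 [437.5 -43.4] [39.  12.5] [635.5 355.9] 270
```

>>> move_arm --pt "0.001 0 0.004 0 0 0" --pt "0.001 0 0.012 0 0 0" --pt "0.001 0 0.023 0 0 0" --pt "0.001 0 0.035 0 0 0" --pt "0.001 0 0.047 0 0 0" --pt "0.001 0 0.059 0 0 0" --pt "0.001 0 0.071 0 0 0" --pt "0.001 0 0.082 0 0 0" --pt "0.001 0 0.091 0 0 0" --pt "0.001 0 0.097 0 0 0" --pt "0.001 0 0.1 0 0 0" --pt "0.001 0 0.1 0 0 0"

```text
time: 12.38
ee_pos: [580.2, 241.6, 34.1]
tcp_rot: [0.0, 1.0, -0.0, -0.0]
contact_force: [-0.3, -0.7, -0.2]
opening: 85.3
gripper_force: 0.0
```

>>> move_arm --jaw -1 --pt "0 0 0 0 0 0" --pt "0 0 0 0 0 0" --pt "0 0 0 0 0 0" --pt "0 0 0 0 0 0" --pt "0 0 0 0 0 0" --pt "0 0 0 0 0 0" --pt "0 0 0 0 0 0" --pt "0 0 0 0 0 0" --pt "0 0 0 0 0 0" --pt "0 0 0 0 0 0"

```text
time: 13.22
ee_pos: [580.7, 241.7, 35.6]
tcp_rot: [-0.0, 1.0, -0.0, 0.001]
contact_force: [-1.1, 0.3, 5.7]
opening: 37.8
gripper_force: 39.3
```

>>> move_arm --pt "0 0 -0.003 0 0 0" --pt "0 0 -0.01 0 0 0" --pt "0 0 -0.02 0 0 0" --pt "0 0 -0.032 0 0 0" --pt "0 0 -0.045 0 0 0" --pt "0 0 -0.058 0 0 0" --pt "0 0 -0.071 0 0 0" --pt "0 0 -0.084 0 0 0" --pt "0 0 -0.096 0 0 0" --pt "0 0 -0.105 0 0 0" --pt "0 0 -0.11 0 0 0" --pt "0 0 -0.11 0 0 0"

```text
time: 14.22
ee_pos: [580.7, 241.8, 146.1]
tcp_rot: [-0.0, 1.0, -0.0, 0.001]
contact_force: [-0.8, -0.0, -1.5]
opening: 37.7
gripper_force: 39.6
```

>>> move_arm --pt "-0.003 -0.003 0 0 0 0" --pt "-0.01 -0.01 0 0 0 0" --pt "-0.021 -0.021 0 0 0 0" --pt "-0.035 -0.035 0 0 0 0" --pt "-0.05 -0.05 0 0 0 0" --pt "-0.066 -0.067 0 0 0 0" --pt "-0.082 -0.083 0 0 0 0" --pt "-0.098 -0.099 0 0 0 0" --pt "-0.112 -0.114 0 0 0 0" --pt "-0.124 -0.126 0 0 0 0" --pt "-0.131 -0.133 0 0 0 0" --pt "-0.134 -0.136 0 0 0 0"

```text
time: 15.22
ee_pos: [444.4, 379.0, 144.4]
tcp_rot: [0.0, 1.0, 0.001, -0.0]
contact_force: [0.1, -0.1, -1.0]
opening: 37.9
gripper_force: 39.6
```

>>> move_arm --pt "0 0 0.004 0 0 0" --pt "0 0 0.012 0 0 0" --pt "0 0 0.022 0 0 0" --pt "0 0 0.034 0 0 0" --pt "0 0 0.046 0 0 0" --pt "0 0 0.058 0 0 0" --pt "0 0 0.07 0 0 0" --pt "0 0 0.081 0 0 0" --pt "0 0 0.09 0 0 0" --pt "0 0 0.097 0 0 0" --pt "0 0 0.1 0 0 0" --pt "0 0 0.1 0 0 0"

```text
time: 16.22
ee_pos: [446.2, 377.5, 44.0]
tcp_rot: [0.0, 1.0, -0.0, -0.0]
contact_force: [0.6, 0.4, -0.7]
opening: 37.8
gripper_force: 39.6
```

```bash
python3 w.py w5
```

```text
16.2167 [446.2 377.5  44. ] 37.79216603134208 [ 0.6  0.4 -0.7] [531.5 378.  187.6] [0.3 0.  0.9]
60.67653011765408 [559.  417.7] [ 3.6 29.5] [205.8   4.1] 637
126.15887045109956 [457.7 377.8] [ 15.6 123.9] [317.8 384.8] 9151
```

View pics/w5.png

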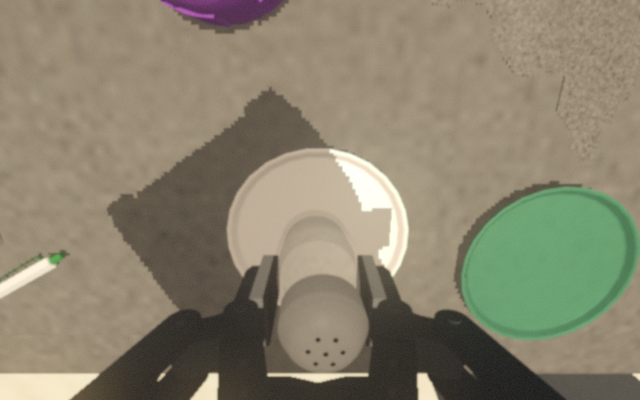

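The salt is centred over the white dish, both at column 318. I'll lower it until it touches.

>>> move_arm --pt "0 0 0.001 0 0 0" --pt "0 0 0.002 0 0 0" --pt "0 0 0.003 0 0 0" --pt "0 0 0.004 0 0 0" --pt "0 0 0.004 0 0 0" --pt "0 0 0.004 0 0 0"

```text
time: 16.77
ee_pos: [446.4, 377.7, 40.8]
tcp_rot: [-0.0, 1.0, -0.0, 0.0]
contact_force: [0.4, -0.3, -1.7]
opening: 37.9
gripper_force: 39.6
```

>>> move_arm --pt "0 0 0.0003 0 0 0" --pt "0 0 0.0006 0 0 0" --pt "0 0 0.001 0 0 0" --pt "0 0 0.001 0 0 0" --pt "0 0 0.001 0 0 0"

```text
time: 17.18
ee_pos: [446.5, 377.8, 40.6]
tcp_rot: [-0.0, 1.0, -0.0, 0.0]
contact_force: [-1.3, -2.2, 8.3]
opening: 38.0
gripper_force: 41.0
```

>>> move_arm --jaw 1 --pt "0 0 -0.0005 0 0 0" --pt "0 0 -0.0005 0 0 0" --pt "0 0 -0.0005 0 0 0" --pt "0 0 -0.0005 0 0 0" --pt "0 0 -0.0005 0 0 0" --pt "0 0 -0.0005 0 0 0" --pt "0 0 -0.0005 0 0 0" --pt "0 0 -0.0005 0 0 0" --pt "0 0 -0.0005 0 0 0"

```text
time: 17.93
ee_pos: [446.4, 377.7, 40.2]
tcp_rot: [0.0, 1.0, -0.0, -0.0]
contact_force: [0.5, -0.1, 0.7]
opening: 85.3
gripper_force: 0.0
```

>>> move_arm --pt "0 0 -0.003 0 0 0" --pt "0 0 -0.01 0 0 0" --pt "0 0 -0.022 0 0 0" --pt "0 0 -0.038 0 0 0" --pt "0 0 -0.056 0 0 0" --pt "0 0 -0.076 0 0 0" --pt "0 0 -0.098 0 0 0" --pt "0 0 -0.12 0 0 0" --pt "0 0 -0.145 0 0 0" --pt "0 0 -0.17 0 0 0" --pt "0 0.005 -0.19 0 0 0" --pt "0 0.015 -0.2 0 0 0"

```text
time: 18.93
ee_pos: [446.6, 363.3, 244.0]
tcp_rot: [-0.001, 1.0, 0.0, 0.002]
contact_force: [-0.1, -0.5, 0.1]
opening: 85.2
gripper_force: 0.0
```

```bash
python3 w.py w6
```

```text
18.9333 [446.6 363.3 244. ] 85.15960018298982 [-0.1 -0.5  0.1] [531.3 363.4 387.9] [ 0.3 -0.   0.9]
90.24693620949641 [580.2 417.2] [38.4 61.3] [252.2  22.4] 3343
94.87483998436403 [446.3 377.2] [28.6 29.4] [303.8 184.5] 742
89.88667405030891 [421.5  72.4] [61.9 52.5] [616.3 209.6] 2613
327.2086347617198 [458.6 410. ] [13.9 52.7] [141.5 383.3] 3383
326.69915202721245 [458.5 337.6] [14.1 94.9] [418.5 386.6] 6115
```

>>> move_arm --pt "0 0.01 0 0 0 0" --pt "0.001 0.03 0 0 0 0" --pt "0.002 0.058 0 0 0 0" --pt "0.003 0.092 0 0 0 0" --pt "0.005 0.128 0 0 0 0" --pt "0.006 0.164 0 0 0 0" --pt "0.008 0.2 0 0 0 0" --pt "0.009 0.236 0 0 0 0" --pt "0.01 0.272 0 0 0 0" --pt "0.012 0.308 0 0 0 0" --pt "0.013 0.344 0 0 0 0" --pt "0.014 0.38 0 0 0 0"

```text
time: 19.98
ee_pos: [459.0, -19.3, 239.1]
tcp_rot: [-0.0, 1.0, -0.0, -0.001]
contact_force: [1.0, 0.6, 0.4]
opening: 85.3
gripper_force: 0.0
```

>>> move_arm --pt "0.002 0.036 0 0 0 0" --pt "0.003 0.072 0 0 0 0" --pt "0.004 0.108 0 0 0 0" --pt "0.005 0.144 0 0 0 0" --pt "0.006 0.18 0 0 0 0" --pt "0.008 0.216 0 0 0 0" --pt "0.01 0.252 0 0 0 0" --pt "0.012 0.286 0 0 0 0" --pt "0.013 0.315 0 0 0 0" --pt "0.014 0.336 0 0 0 0" --pt "0.014 0.348 0 0 0 0" --pt "0.014 0.351 0 0 0 0"

```text
time: 20.98
ee_pos: [473.2, -369.7, 238.8]
tcp_rot: [-0.001, 1.0, -0.001, -0.001]
contact_force: [-0.6, 0.0, -0.0]
opening: 85.1
gripper_force: 0.0
```

```bash
python3 w.py w7
```

```text
20.9833 [ 473.2 -369.7  238.8] 85.08885621433404 [-0.6  0.  -0. ] [ 558.6 -369.6  382.3] [ 0.3 -0.   0.9]
218.25360540327605 [ 584.8 -376.5] [22.4 48.9] [332.8  21.4] 4112
123.749357887839 [ 523.3 -607.5] [185.8  83.2] [620.4  83.5] 1736
70.73665737138114 [576.8 -87.9] [41.4 19.4] [ 4.8 67.1] 468
131.79011166090032 [ 511.1 -606.4] [26.9 35.1] [623.7 152. ] 905
107.8459252385521 [ 475.3 -367.9] [44.6 44.2] [316.5 187.4] 1996
58.750629019137875 [443.5 -76.1] [74.6 76.7] [ 39. 203.] 4106
164.9249797673035 [ 444.4 -225. ] [37.4 38.7] [125.5 248. ] 1694
322.67958922905865 [ 486.4 -369.5] [ 12.8 146.7] [315.9 387.1] 9018
```

The wrist camera would come close to the big mill on the way down, so I'll yaw the tool 45° away first.

>>> move_arm --pt "0.001 -0.001 0.004 0 0 -0.05" --pt "0.001 -0.0015 0.012 0 0 -0.14" --pt "0.001 -0.0015 0.02 0 0 -0.25" --pt "0.001 -0.0015 0.02 0 0 -0.36" --pt "0.001 -0.0015 0.02 0 0 -0.47" --pt "0.001 -0.0015 0.02 0 0 -0.58" --pt "0.001 -0.0015 0.02 0 0 -0.68" --pt "0.001 -0.0015 0.02 0 0 -0.75" --pt "0.001 -0.0015 0.02 0 0 -0.785" --pt "0.001 -0.0015 0.02 0 0 -0.785"

```text
time: 21.87
ee_pos: [475.2, -365.2, 220.2]
tcp_rot: [-0.0, 0.923, 0.384, -0.0]
contact_force: [-0.3, 0.3, -0.1]
opening: 85.5
gripper_force: 0.0
```

```bash
python3 w.py w8
```

```text
21.8667 [ 475.2 -365.2  220.2] 85.473603592836 [-0.3  0.3 -0.1] [ 535.4 -304.9  363.8] [0.2 0.2 0.9]
59.175029943288195 [423.8 -98. ] [34.9 33.5] [41.9  4.5] 532
231.4175477247327 [ 596.8 -375.9] [15.9 16.3] [555.5 106.7] 1719
170.7709524650483 [ 444.5 -224.3] [27.2 26.2] [106.7 101. ] 1108
107.72025078409467 [ 475.4 -368.1] [44.5 44.8] [319.9 198.7] 2239
303.1128414478777 [ 483.7 -356.9] [104.3 103.9] [316.7 386.1] 10011
```

View pics/w8.png

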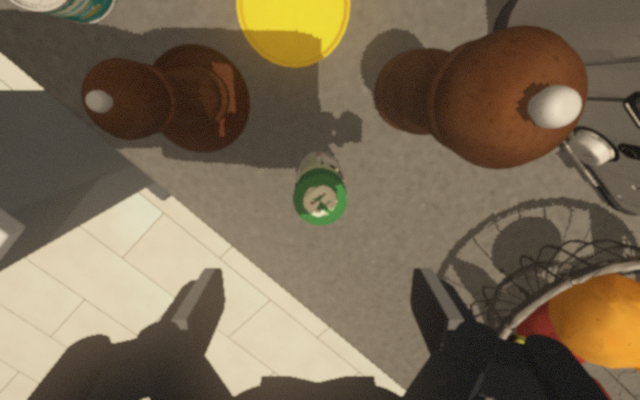

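The jar cap is at (320,199), midway between the fingers, and both mills are clear.

>>> move_arm --pt "-0.001 0.001 0.005 0 0 0" --pt "-0.001 0.001 0.017 0 0 0" --pt "-0.001 0.001 0.034 0 0 0" --pt "-0.001 0.001 0.053 0 0 0" --pt "-0.001 0.001 0.073 0 0 0" --pt "-0.001 0.001 0.093 0 0 0" --pt "-0.001 0.001 0.113 0 0 0" --pt "-0.001 0.001 0.132 0 0 0" --pt "-0.001 0.001 0.148 0 0 0" --pt "-0.001 0.001 0.159 0 0 0" --pt "-0.001 0.001 0.165 0 0 0" --pt "-0.001 0.001 0.165 0 0 0"

```text
time: 22.92
ee_pos: [474.9, -367.7, 54.2]
tcp_rot: [-0.001, 0.924, 0.382, -0.0]
contact_force: [-0.8, -0.5, -0.4]
opening: 85.3
gripper_force: 0.0
```

>>> move_arm --jaw -1 --pt "0 0 0 0 0 0" --pt "0 0 0 0 0 0" --pt "0 0 0 0 0 0" --pt "0 0 0 0 0 0" --pt "0 0 0 0 0 0" --pt "0 0 0 0 0 0" --pt "0 0 0 0 0 0" --pt "0 0 0 0 0 0" --pt "0 0 0 0 0 0" --pt "0 0 0 0 0 0"

```text
time: 23.75
ee_pos: [475.4, -368.4, 56.4]
tcp_rot: [0.001, 0.924, 0.382, 0.0]
contact_force: [-2.2, 1.4, 5.6]
opening: 44.7
gripper_force: 40.2
```

>>> move_arm --pt "0 0 -0.003 0 0 0" --pt "0 0 -0.01 0 0 0" --pt "0 0 -0.022 0 0 0" --pt "0 0 -0.038 0 0 0" --pt "0 0 -0.056 0 0 0" --pt "0 0 -0.076 0 0 0" --pt "0 0 -0.098 0 0 0" --pt "0 0 -0.12 0 0 0" --pt "0 0 -0.143 0 0 0" --pt "0 0 -0.166 0 0 0" --pt "0 0 -0.187 0 0 0" --pt "0 0 -0.2 0 0 0"

```text
time: 24.75
ee_pos: [475.4, -368.3, 259.0]
tcp_rot: [0.002, 0.924, 0.382, 0.001]
contact_force: [-0.9, -0.1, -1.7]
opening: 44.6
gripper_force: 41.0
```

>>> move_arm --pt "0 0 -0.003 0 0 0.04" --pt "0 0 -0.008 0 0 0.12" --pt "0 0 -0.012 0 0 0.22" --pt "0 0 -0.015 0 0 0.33" --pt "0 0 -0.015 0 0 0.44" --pt "0 0 -0.015 0 0 0.55" --pt "0 0 -0.015 0 0 0.65" --pt "0 0 -0.015 0 0 0.73" --pt "0 0 -0.015 0 0 0.77" --pt "0 0 -0.015 0 0 0.785" --pt "0 0 -0.015 0 0 0.785"

```text
time: 25.67
ee_pos: [475.1, -368.1, 271.2]
tcp_rot: [0.0, 1.0, -0.0, 0.0]
contact_force: [0.0, -0.2, -1.0]
opening: 44.3
gripper_force: 41.0
```

>>> move_arm --pt "-0.001 -0.005 0 0 0 0" --pt "-0.002 -0.018 0 0 0 0" --pt "-0.003 -0.038 0 0 0 0" --pt "-0.005 -0.063 0 0 0 0" --pt "-0.008 -0.092 0 0 0 0" --pt "-0.01 -0.122 0 0 0 0" --pt "-0.013 -0.153 0 0 0 0" --pt "-0.015 -0.184 0 0 0 0" --pt "-0.018 -0.215 0 0 0 0" --pt "-0.02 -0.246 0 0 0 0" --pt "-0.023 -0.277 0 0 0 0" --pt "-0.025 -0.308 0 0 0 0"

```text
time: 26.67
ee_pos: [449.1, -58.0, 270.5]
tcp_rot: [0.0, 1.0, 0.0, 0.0]
contact_force: [0.9, -0.1, -0.7]
opening: 44.5
gripper_force: 41.0
```

>>> move_arm --pt "-0.003 -0.031 0 0 0 0" --pt "-0.005 -0.062 0 0 0 0" --pt "-0.008 -0.093 0 0 0 0" --pt "-0.01 -0.124 0 0 0 0" --pt "-0.013 -0.155 0 0 0 0" --pt "-0.015 -0.186 0 0 0 0" --pt "-0.018 -0.216 0 0 0 0" --pt "-0.02 -0.243 0 0 0 0" --pt "-0.022 -0.266 0 0 0 0" --pt "-0.024 -0.283 0 0 0 0" --pt "-0.0245 -0.292 0 0 0 0" --pt "-0.0245 -0.295 0 0 0 0"

```text
time: 27.67
ee_pos: [424.9, 236.0, 270.3]
tcp_rot: [-0.0, 1.0, 0.001, 0.0]
contact_force: [0.7, -1.1, -1.0]
opening: 44.3
gripper_force: 41.1
```

>>> move_arm --pt "0 0 0.005 0 0 0" --pt "0 0 0.017 0 0 0" --pt "0 0 0.034 0 0 0" --pt "0 0 0.054 0 0 0" --pt "0 0 0.075 0 0 0" --pt "0 0 0.096 0 0 0" --pt "0 0 0.116 0 0 0" --pt "0 0 0.135 0 0 0" --pt "0 0 0.15 0 0 0" --pt "0 0 0.16 0 0 0" --pt "0 0 0.165 0 0 0" --pt "0 0 0.165 0 0 0"

```text
time: 28.67
ee_pos: [425.6, 233.8, 104.4]
tcp_rot: [0.0, 1.0, -0.001, -0.001]
contact_force: [-0.4, -0.1, -2.0]
opening: 44.2
gripper_force: 41.1
```

```bash
python3 w.py w9
```

```text
28.6667 [425.6 233.8 104.4] 44.19397709039178 [-0.4 -0.1 -2. ] [511.  234.3 247.9] [0.3 0.  0.9]
31.56390251183461 [558.3 415.5] [ 2.6 11.9] [7.1 1.6] 68
94.56254361885516 [446.5 374.8] [29.8 28.3] [ 43.7 218.4] 2502
89.81544170004823 [421.7  74.6] [62.5 48.4] [604.3 259. ] 6828
186.19078031021638 [436.9 234.2] [ 16. 125.] [317.7 384.5] 9645
```

View pics/w9.png

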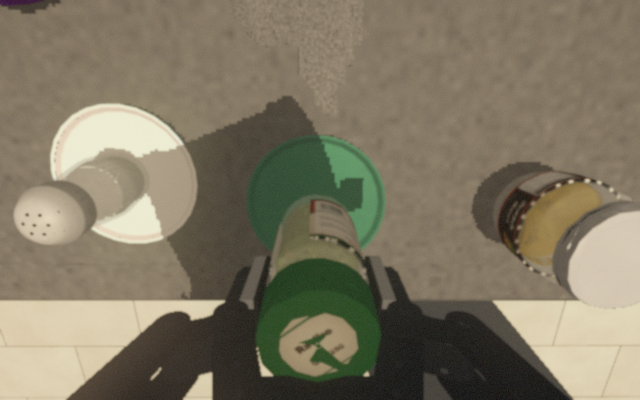

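The jar is centred over the green dish (column 318 against about 316). I'll lower it.

>>> move_arm --pt "0 0 0.003 0 0 0" --pt "0 0 0.009 0 0 0" --pt "0 0 0.016 0 0 0" --pt "0 0 0.023 0 0 0" --pt "0 0 0.03 0 0 0" --pt "0 0 0.036 0 0 0" --pt "0 0 0.039 0 0 0" --pt "0 0 0.041 0 0 0" --pt "0 0 0.042 0 0 0" --pt "0 0 0.042 0 0 0"

```text
time: 29.55
ee_pos: [425.8, 234.8, 63.1]
tcp_rot: [0.0, 1.0, -0.0, -0.0]
contact_force: [1.2, -0.2, -1.4]
opening: 44.6
gripper_force: 41.1
```

>>> move_arm --pt "0 0 0.0005 0 0 0" --pt "0 0 0.001 0 0 0" --pt "0 0 0.0015 0 0 0" --pt "0 0 0.0015 0 0 0" --pt "0 0 0.0015 0 0 0"

```text
time: 29.97
ee_pos: [425.9, 234.8, 61.8]
tcp_rot: [0.0, 1.0, -0.0, 0.0]
contact_force: [0.3, 0.4, -1.6]
opening: 44.1
gripper_force: 41.1
```

>>> move_arm --pt "0 0 0.0003 0 0 0" --pt "0 0 0.0006 0 0 0" --pt "0 0 0.001 0 0 0" --pt "0 0 0.001 0 0 0" --pt "0 0 0.001 0 0 0"

```text
time: 30.38
ee_pos: [426.0, 234.9, 61.3]
tcp_rot: [-0.0, 1.0, -0.0, 0.0]
contact_force: [-0.6, -0.7, 9.0]
opening: 44.6
gripper_force: 41.5
```

>>> move_arm --jaw 1 --pt "0 0 -0.0005 0 0 0" --pt "0 0 -0.0005 0 0 0" --pt "0 0 -0.0005 0 0 0" --pt "0 0 -0.0005 0 0 0" --pt "0 0 -0.0005 0 0 0" --pt "0 0 -0.0005 0 0 0" --pt "0 0 -0.0005 0 0 0" --pt "0 0 -0.0005 0 0 0" --pt "0 0 -0.0005 0 0 0"

```text
time: 31.13
ee_pos: [425.9, 234.8, 61.2]
tcp_rot: [0.0, 1.0, -0.0, 0.0]
contact_force: [1.4, -0.5, 0.2]
opening: 85.4
gripper_force: 0.0
```

>>> move_arm --pt "0 0 -0.003 0 0 0" --pt "0 0 -0.01 0 0 0" --pt "0 0 -0.02 0 0 0" --pt "0 0 -0.033 0 0 0" --pt "0 0 -0.046 0 0 0" --pt "0 0 -0.059 0 0 0" --pt "0 0 -0.072 0 0 0" --pt "0 0 -0.085 0 0 0" --pt "0 0 -0.097 0 0 0" --pt "0 0 -0.105 0 0 0" --pt "0 0 -0.11 0 0 0"

```text
time: 32.05
ee_pos: [426.0, 234.9, 172.9]
tcp_rot: [-0.0, 1.0, -0.0, 0.001]
contact_force: [0.7, -0.0, -0.1]
opening: 85.0
gripper_force: 0.0
```

>>> move_arm --pt "0 0.003 0 0 0 0" --pt "-0.001 0.012 0 0 0 0" --pt "-0.001 0.025 0 0 0 0" --pt "-0.002 0.042 0 0 0 0" --pt "-0.003 0.061 0 0 0 0" --pt "-0.004 0.081 0 0 0 0" --pt "-0.005 0.101 0 0 0 0" --pt "-0.005 0.121 0 0 0 0" --pt "-0.006 0.139 0 0 0 0" --pt "-0.006 0.154 0 0 0 0" --pt "-0.006 0.164 0 0 0 0" --pt "-0.006 0.168 0 0 0 0"

```text
time: 33.05
ee_pos: [419.4, 65.4, 170.9]
tcp_rot: [0.0, 1.0, -0.001, -0.001]
contact_force: [-0.3, 0.6, -0.8]
opening: 85.5
gripper_force: 0.0
```

```bash
python3 w.py w10
```

```text
33.05 [419.4  65.4 170.9] 85.48157368343955 [-0.3  0.6 -0.8] [504.7  65.7 314.4] [ 0.3 -0.   0.9]
72.65722802199087 [556.6 -65.2] [ 5.1 27.7] [519.1   2.9] 272
58.73229249018501 [443.4 -76.2] [74.9 75.3] [495.5 166.5] 7060
47.12171132035422 [ 439.9 -204.6] [37.6 14.8] [635.1 170. ] 337
90.19704911461533 [421.6  66.7] [61.3 61.5] [316.5 206. ] 5361
112.56133454061607 [426.  235.6] [44.9 46.7] [ 63.1 212. ] 3721
254.8016446858319 [432.4  65.7] [ 12.9 146.5] [317.4 387.2] 8979
```

View pics/w10.png

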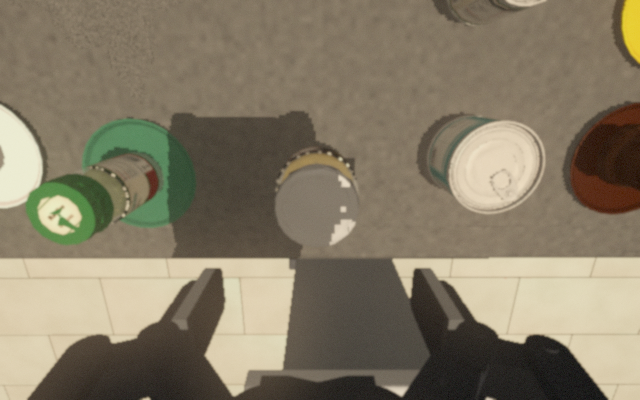

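The spice jar stands on the green dish, and the mustard lid is at (317,206), centred. I'll descend in two stages and watch the reach limit.

>>> move_arm --pt "0.001 -0.0005 0.005 0 0 0" --pt "0.001 -0.0005 0.014 0 0 0" --pt "0.001 -0.0005 0.026 0 0 0" --pt "0.001 -0.0005 0.038 0 0 0" --pt "0.001 -0.0005 0.048 0 0 0" --pt "0.001 -0.0005 0.056 0 0 0" --pt "0.001 -0.0005 0.06 0 0 0" --pt "0.001 -0.0005 0.06 0 0 0"

```text
time: 33.77
ee_pos: [420.5, 67.7, 110.5]
tcp_rot: [0.0, 1.0, 0.0, -0.001]
contact_force: [0.4, -0.2, 0.2]
opening: 85.4
gripper_force: 0.0
```

>>> move_arm --pt "0 0 0.004 0 0 0" --pt "0 0 0.012 0 0 0" --pt "0 0 0.022 0 0 0" --pt "0 0 0.032 0 0 0" --pt "0 0 0.042 0 0 0" --pt "0 0 0.052 0 0 0" --pt "0 0 0.062 0 0 0" --pt "0 0 0.07 0 0 0" --pt "0 0 0.075 0 0 0" --pt "0 0 0.078 0 0 0" --pt "0 0 0.078 0 0 0"

```text
time: 34.68
ee_pos: [420.7, 67.3, 32.9]
tcp_rot: [0.0, 1.0, -0.0, -0.0]
contact_force: [0.3, 0.1, 0.0]
opening: 85.7
gripper_force: 0.0
```

>>> move_arm --jaw -1 --force 50 --pt "0 0 0 0 0 0" --pt "0 0 0 0 0 0" --pt "0 0 0 0 0 0" --pt "0 0 0 0 0 0" --pt "0 0 0 0 0 0" --pt "0 0 0 0 0 0" --pt "0 0 0 0 0 0" --pt "0 0 0 0 0 0"

```text
time: 35.35
ee_pos: [421.0, 67.3, 34.2]
tcp_rot: [0.0, 1.0, 0.0, 0.001]
contact_force: [-1.7, -1.5, 10.5]
opening: 66.1
gripper_force: 52.9
```

>>> move_arm --pt "0 0 -0.003 0 0 0" --pt "0 0 -0.01 0 0 0" --pt "0 0 -0.022 0 0 0" --pt "0 0 -0.038 0 0 0" --pt "0 0 -0.056 0 0 0" --pt "0 0 -0.076 0 0 0" --pt "0 0 -0.096 0 0 0" --pt "0 0 -0.116 0 0 0" --pt "0 0 -0.136 0 0 0" --pt "0 0 -0.15 0 0 0" --pt "0 0 -0.158 0 0 0" --pt "0 0 -0.16 0 0 0"

```text
time: 36.35
ee_pos: [420.9, 67.4, 194.7]
tcp_rot: [0.0, 1.0, -0.0, 0.001]
contact_force: [0.7, -0.6, -4.0]
opening: 65.8
gripper_force: 56.8
```

>>> move_arm --pt "0.003 0.005 0.001 0 0 0" --pt "0.009 0.018 0.003 0 0 0" --pt "0.019 0.038 0.006 0 0 0" --pt "0.031 0.063 0.01 0 0 0" --pt "0.045 0.092 0.014 0 0 0" --pt "0.06 0.123 0.019 0 0 0" --pt "0.076 0.155 0.024 0 0 0" --pt "0.092 0.187 0.029 0 0 0" --pt "0.107 0.218 0.034 0 0 0" --pt "0.121 0.246 0.038 0 0 0" --pt "0.133 0.27 0.042 0 0 0" --pt "0.142 0.289 0.044 0 0 0"

```text
time: 37.35
ee_pos: [562.8, -224.1, 146.8]
tcp_rot: [-0.001, 1.0, -0.001, -0.001]
contact_force: [0.6, 0.8, -3.3]
opening: 65.8
gripper_force: 56.8
```

>>> move_arm --pt "0.005 0.01 0.005 0 0 0" --pt "0.007 0.0145 0.015 0 0 0" --pt "0.007 0.0145 0.03 0 0 0" --pt "0.007 0.0145 0.045 0 0 0" --pt "0.007 0.0145 0.055 0 0 0" --pt "0.007 0.0145 0.06 0 0 0" --pt "0.007 0.0145 0.06 0 0 0"

```text
time: 37.93
ee_pos: [569.1, -235.4, 87.8]
tcp_rot: [-0.001, 1.0, 0.0, -0.001]
contact_force: [-0.0, -0.1, -3.1]
opening: 66.2
gripper_force: 56.8
```

```bash
python3 w.py w11
```

```text
37.9333 [ 569.1 -235.4   87.8] 66.19443085415291 [-0.  -0.1 -3.1] [ 654.6 -235.1  231.2] [ 0.3 -0.   0.9]
118.2692222343409 [ 598.1 -355.9] [39.4 14.5] [625.9 243.2] 2266
72.49298422840309 [582.4 -77. ] [57.5 40.4] [ 27.3 230.5] 5182
169.35406189994617 [ 581.  -235.2] [ 15.7 134.6] [316.8 384.1] 10467
```

View pics/w11.png

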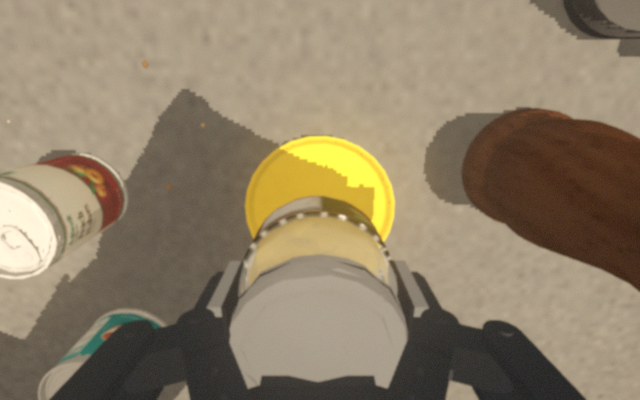

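Run:
```python
from plant import arm
from h import *
m=arm.camera_model('wrist'); print(plane(m,[(320,137),(246,205),(394,205)],9), arm.sense()['ee_pos'])
```

```text
[[ 623.57767555 -236.95801892    9.        ]
 [ 575.00696229 -183.82284265    9.        ]
 [ 575.13185674 -290.41825252    9.        ]] [ 569.5488427  -235.68764617   88.80109696]
```

The dish centre comes out at about (569.6, -237), and the jar is within 1 mm of it.

>>> move_arm --pt "0 0.001 0.003 0 0 0" --pt "0 0.001 0.009 0 0 0" --pt "0 0.001 0.017 0 0 0" --pt "0 0.001 0.025 0 0 0" --pt "0 0.001 0.033 0 0 0" --pt "0 0.001 0.04 0 0 0" --pt "0 0.001 0.044 0 0 0" --pt "0 0.001 0.046 0 0 0" --pt "0 0.001 0.047 0 0 0" --pt "0 0.001 0.047 0 0 0"

```text
time: 38.82
ee_pos: [569.8, -237.3, 42.2]
tcp_rot: [0.0, 1.0, -0.0, -0.0]
contact_force: [-0.5, 0.7, -3.6]
opening: 66.3
gripper_force: 56.8
```

>>> move_arm --pt "0 0 0.0005 0 0 0" --pt "0 0 0.001 0 0 0" --pt "0 0 0.0015 0 0 0" --pt "0 0 0.0015 0 0 0" --pt "0 0 0.0015 0 0 0"

```text
time: 39.23
ee_pos: [569.8, -237.3, 40.9]
tcp_rot: [0.0, 1.0, -0.0, 0.0]
contact_force: [0.3, 1.0, -2.9]
opening: 65.9
gripper_force: 56.8
```

>>> move_arm --pt "0 0 0.0004 0 0 0" --pt "0 0 0.0008 0 0 0" --pt "0 0 0.001 0 0 0" --pt "0 0 0.001 0 0 0" --pt "0 0 0.001 0 0 0"

```text
time: 39.65
ee_pos: [569.7, -237.2, 39.8]
tcp_rot: [0.0, 1.0, -0.0, -0.0]
contact_force: [-0.2, 0.1, -3.8]
opening: 66.0
gripper_force: 56.8
```

>>> move_arm --pt "0 0 0.0004 0 0 0" --pt "0 0 0.0008 0 0 0" --pt "0 0 0.001 0 0 0" --pt "0 0 0.001 0 0 0" --pt "0 0 0.001 0 0 0"

```text
time: 40.07
ee_pos: [569.8, -237.3, 39.3]
tcp_rot: [0.0, 1.0, -0.0, 0.0]
contact_force: [-2.2, 0.6, 5.0]
opening: 65.8
gripper_force: 57.6
```

Contact. Now I'll release, retreat upward and back, and check everything from the fixed cameras.

>>> move_arm --jaw 1 --pt "0 0 0 0 0 0" --pt "0 0 0 0 0 0" --pt "0 0 0 0 0 0" --pt "0 0 0 0 0 0" --pt "0 0 0 0 0 0" --pt "0 0 0 0 0 0" --pt "0 0 0 0 0 0" --pt "0 0 0 0 0 0"

```text
time: 40.73
ee_pos: [569.8, -237.3, 38.8]
tcp_rot: [0.0, 1.0, -0.0, 0.0]
contact_force: [1.1, 0.2, -0.9]
opening: 85.3
gripper_force: 0.0
```

>>> move_arm --pt "0 0 -0.003 0 0 0" --pt "0 0 -0.01 0 0 0" --pt "0 0 -0.022 0 0 0" --pt "0 0 -0.038 0 0 0" --pt "0 0 -0.056 0 0 0" --pt "0 0 -0.076 0 0 0" --pt "0 0 -0.096 0 0 0" --pt "0 0 -0.116 0 0 0" --pt "0 0 -0.136 0 0 0" --pt "0 0 -0.15 0 0 0" --pt "0 0 -0.158 0 0 0" --pt "0 0 -0.16 0 0 0"

```text
time: 41.73
ee_pos: [570.1, -237.4, 201.1]
tcp_rot: [0.001, 1.0, -0.0, 0.001]
contact_force: [0.2, 0.4, 0.7]
opening: 85.4
gripper_force: 0.0
```

>>> move_arm --pt "-0.002 -0.005 -0.003 0 0 0" --pt "-0.006 -0.018 -0.01 0 0 0" --pt "-0.012 -0.038 -0.018 0 0 0" --pt "-0.019 -0.063 -0.026 0 0 0" --pt "-0.027 -0.09 -0.034 0 0 0" --pt "-0.036 -0.12 -0.042 0 0 0" --pt "-0.045 -0.15 -0.048 0 0 0" --pt "-0.053 -0.178 -0.05 0 0 0" --pt "-0.06 -0.2 -0.05 0 0 0" --pt "-0.066 -0.218 -0.05 0 0 0" --pt "-0.069 -0.228 -0.05 0 0 0" --pt "-0.07 -0.23 -0.05 0 0 0"

```text
time: 42.73
ee_pos: [498.8, -5.4, 248.7]
tcp_rot: [-0.0, 1.0, 0.001, -0.0]
contact_force: [0.0, 0.4, -0.2]
opening: 85.4
gripper_force: 0.0
```

```bash
python3 w.py w12
python3 - <<'E'
from plant import arm
from h import *
np.set_printoptions(precision=1,suppress=True)
for n in('top','scene'):
    m=arm.camera_model(n);p,d=arm.get_image(n);cv2.imwrite(f'pics/{n}1.png',p[:,:,::-1]);print(n)
    for t in tops(cloud(m,d),box=(380,640,-450,500)): print(*t)
E
```

```text
42.7333 [498.8  -5.4 248.7] 85.40188155955312 [ 0.   0.4 -0.2] [584.1  -4.8 392.3] [0.3 0.  0.9]
73.04924223873547 [582.8 -67.6] [56.6 56.9] [385.8  88.7] 3174
95.08228698315227 [ 569.7 -236.3] [61.8 63.6] [581.8 104. ] 4393
58.72644795873059 [443.5 -76.4] [75.  74.6] [382.2 222.1] 3465
164.59167811604064 [ 444.6 -221.7] [37.1 36.9] [587.4 271.5] 1536
41.24084983988931 [443.5 360.9] [29.7 11.9] [  2.6 215.9] 136
112.52987177599627 [426.1 235.6] [45.6 46.8] [ 69.3 259.4] 1701
328.54274922588513 [510.6  43.9] [14.8 49.9] [123.1 376.3] 2907
328.5643271137205 [511.3 -54.2] [13.3 48.7] [511.4 376.4] 2889
329.72904615578346 [509.2  -4.9] [ 5. 44.] [317.5 388.2] 2598
white [385.4  89. ] [46.9 50.9] [583.  -79.6   9. ]
top
217.18457823510678 [ 596.2 -376.5] [45.9 45.7] [485.1 166.8] 255
90.01939509460102 [590.7 416.6] [61.9 60.3] [183.9 180.8] 361
94.90325002347025 [ 568.  -236.5] [62.1 60.1] [418.4 184.9] 379
166.4421107098599 [ 441.1 -223.8] [33.6 28.1] [421.5 230. ] 95
57.302313828362955 [456.4 -64.7] [14.8 43.2] [356.8 226.1] 58
94.16123775125585 [445.1 375.9] [27.4 27.3] [197.7 232.9] 81
112.2582953042031 [425.  234.9] [40.7 43.4] [247.6 239.6] 208
scene
327.9728106591542 [496.5  -5.5] [ 32.6 148.1] [320.  104.1] 162
94.37785581808065 [ 577.7 -226.7] [47.5 46.2] [355.2 134.2] 78
72.01548408479458 [582.3 -65.8] [58.7 59.1] [317.1 162.5] 224
58.26218712933712 [442.8 -74.8] [76.5 77.6] [354.8 187.7] 398
112.4710519057848 [424.1 236.2] [46.6 46.5] [269.5 237.4] 251
89.86054400652377 [591.4 418.3] [65.4 61. ] [161.8 247.9] 469
93.58256404163444 [443.4 377.9] [28.4 29.5] [213.9 273. ] 125
```

View pics/w12.png

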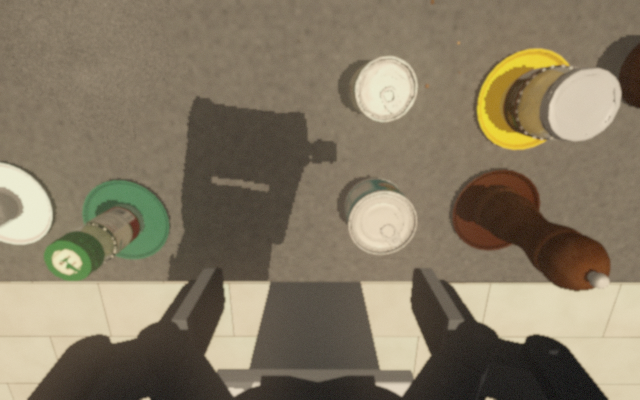

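View pics/scene1.png

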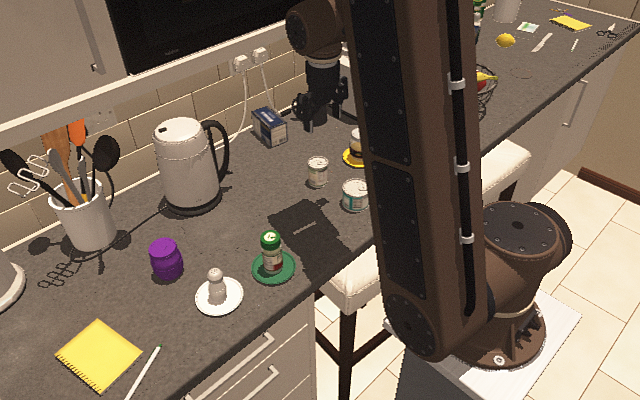

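All four stand upright in their dishes, the mill about 4 mm off centre and the others within 1–2 mm. The tins haven't moved and the arm is clear.

```bash
python3 -c "
from plant import arm
print(arm.hand_in())"
```

```text
the job is handed in; nothing more can be done
None
```

The job is handed in: the mill, salt, spice jar and mustard each stand upright in their own dish, placed in the order listed, with the tins untouched, after about 43 s of robot time.

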